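Register a glass blank on the marking-out plate and set the magnifier over it

TASK

Get the rectangular glass blank ready for marking out: slide it along the plate, without lifting it, until its long edge is flush against the long fence and its end is flush against the short end stop. Then swing the bench magnifier round until the lens is centred over the blank, and tilt the head level so that it looks straight down on the glass. Leave the other things on the bench where they are.

Things in the scene. Friction and masses are not known exactly. Their poses are not given: they have to be found in the camera images.
- blank: the rectangular slab of pale amber glass, 90 x 130 x 20 mm (its x, y, z), about 0.6 kg, lying flat on the plate, too wide to grip flat; origin at the centre of its underside, z up; its long edges run along its y
- plate: the marking-out plate: bolted-down grey cast-iron slab, 290 x 400 mm (x, y), top face 12 mm above the bench, carrying two steel stops 22 mm wide and 15 mm high and the magnifier's post. Origin below stop_corner, on the bench; in its axes the slab spans x -200 to +90 and y -265 to +135 mm
- stop_corner (a point): where the two stops' contact faces would meet, on the plate's top, plate's axes. The long fence's face is the plane x = 0, from y = -240 to -14 mm; the end stop's face is the plane y = 0, from x = -98 to -12 mm. The blank belongs on the -x, -y side: registered, its origin is at x -45, y -65, z 0 mm and its axes are parallel to these
- post_axis (a point): the swivel axis (vertical) of the magnifier's post, at the height of the arm's centre line, 175 mm above the bench; it stands on the plate at x = 60, y = 110 mm from stop_corner; the axes are those of the plate. The steel post is 16 mm thick, the collar on top 28 mm wide and ends 12 mm above this point
- mag_swivel (a joint): swing of the magnifier's arm about the post, rad: 0 when the lens is over the middle of the registered blank, grows as the arm swings away clockwise seen from above (to about 2.3); stiff enough to stay where it is left, about 1 N at the handle moves it
- mag_tilt (a joint): tilt of the lens head about the horizontal axis at the arm's end, across the arm, rad: 0 when the lens is level, positive with the handle end raised, range -0.6 to 1.2; no stop at level; stiff enough to stay where it is left, about 2 to 4 N up or down at the handle moves it
- tilt_axis (a point): the middle of the tilt hinge at the end of the arm, 138 mm from the post's axis, 175 mm above the bench; x points horizontally along the arm away from the post, z up
- lens (a point): the centre of the magnifier's round lens (grey ring, 104 mm outside, 16 mm thick, glass in it), 66 mm past the tilt axis, 204 mm from the post's axis when level; its x points from the tilt axis to the handle, z is the lens's axis
- handle (a point): grip point of the head's straight black handle, 44 mm long, 16 mm wide with flat sides, 14 mm high, that sticks straight out of the ring on the side away from the arm; 142 mm past the tilt axis, mid-height and mid-width of the handle; the handle lies along this point's x, so it points up when the head is tilted up; y is across it
- disc: bystander: round slab of pale green glass, 80 mm across, 14 mm thick, on the bench; origin at the centre of its underside
- spindle: bystander: brass spindle standing on its flat stone wheel, 60 mm across, 79 mm tall; origin at the centre of its underside
- jar: bystander: small white closed jar, 56 mm across, 65 mm tall; origin at the centre of its underside
- square: bystander: try square lying on the bench, dark wooden stock 12 x 100 x 12 mm along its y, steel blade 22 mm wide reaching 156 mm along its x; origin at the middle of the stock's underside

How it is judged:
By the outcome, as a careful person would: the job done as asked, in the order asked, and still so for the second after the job is handed in, with the robot touching nothing.
It also fails if it takes over 72 s, if anything falls off the work surface, if the arm or the gripper's body presses on something with over 40 N, if the wrist force passes 120 N, or if a joint passes its speed limit or range.

ROBOT

A 7-joint arm with a two-finger parallel gripper is mounted at the origin on the work surface. World frame = base frame: x ahead of the robot, y to its left, z up, the work surface at z = 0. Lengths are in mm, angles in rad, forces in N, time in s.
With the tool pointing down it reaches from about 425 to 875 mm from the base axis. Payload 8.4 kg.
Tool frame: the origin (TCP) lies at the very end of the fingers, on their centre line; the grasp point (between the pads) lies 19 mm behind it; z points along the fingers, y is the line along which they close (so a half turn about z gives the same grasp; the last joint's range is limited). The gripper opens to 87 mm and grips with 3 to 60 N. Pads are 19 mm wide; open, the fingers measure 117 mm over their backs; the gripper's body (75 mm by 190 mm) begins 51 mm behind the grasp point.
Start: joints at [1.074, 0.333, 0.04, 1.465, -0.013, 1.343, -0.059], TCP at [251.78, -599.225, 222.546] pointing down, gripper open.
Joint ranges: [-2.58, 2.58], [-0.38, 2.09], [-1.3, 1.39], [0.25, 2.4], [-1.5, 4.64], [0.08, 2.09], [-2.65, 2.65]. Speed limits (rad/s): [2.22, 2.22, 2.79, 2.79, 3.14, 3.14, 3.14].

INTERFACE

Orientations are given as a unit quaternion [w, x, y, z].
In Python, from plant import env, optics, workorder gives the robot as it stands (env), with the cameras (optics) and the job (workorder).
- The arm moves only by the shell command python3 nudge.py 'ROWS' [FORCE]. ROWS is a JSON object with one list for each field, all of the same length, 1 to 5, a row being the entries at one place: jaw (the opening from 0.0 (shut) to 1.0 (fully open)), dx, dy, dz (the shift in mm), twist (a turn about the tool's z in rad); each row shifts and turns the commanded pose from where the row before left it, along the tool's axes as they then stand; what a row does not reach is not made up. A row lasts 1/12 s, in which the tool goes at most 41.7 mm and 0.125 rad, less where a joint would pass 70% of its speed; a pose out of reach is approached as far as the arm can. The fingers move at their own pace and stop on an object; FORCE is the grip in N (left out, the last holds). Time passes only in rows, so rows that do not move let the fingers close. It prints the time, the measured TCP pose, the force, the opening and the grip force at its end. Input that does not fit is refused with a message, and nothing moves.
- env.state(): the state, without advancing time (a new reading comes with each control period).
- optics.snapshot(name): name is "side" or "top"; returns a dict with "img" (400x640x3 uint8, red, green, blue), "K" (3x3 intrinsics, pixels), "dist" ([k1, k2, p1, p2, k3] as OpenCV has them; the pictures are not rectified), "world_from_camera" (4x4, takes a point from camera to world coordinates). Camera axes: x right, y down, z forward; pixel columns grow to the right and rows downward; lengths in mm; the calibration is good to about 2 mm. A picture is of the moment at which its call begins. There is no depth.
- workorder.sign_off(): hands the job in; it is judged then, once.
The state is a dict: "time_s": time; "qpos": joint angles; "dq": joint speeds; "joint_efforts": joint torques, N m; "position": TCP position; "ee_rot": TCP orientation; "ft_force": force on the tool from outside, world axes, zero at the start; "wrist_torque": the same for the moment, N m; "opening": opening from 0.0 (shut) to 1.0 (fully open); "grasp_force": force on a finger pad.
Only numpy, scipy, OpenCV 4.12 (cv2) and the standard library are available. Lean on these libraries where they do the work, as an engineer would, in place of code of your own. Each camera call takes 0.05 s, during which the arm holds its last target. There are 200 camera calls.

## Working session

There is one attempt and no reset: what is moved stays moved. The work goes in short steps, Python scripts to look and compute and a shell command to move; the robot and the scene stay as the last step left them, time stands still between calls to the robot, and variables do not carry over. Pictures are saved under pics/ and viewed, at most 10 in all, crops included, and the job is handed in when it is done.

```bash
ls; mkdir -p pics
cat > h.py <<'E'
import numpy as np, cv2, json
from plant import env, optics, workorder
def snap(n, save=None):
    s=optics.snapshot(n)
    s={k:np.array(v) for k,v in s.items()}
    if save: cv2.imwrite(f'pics/{save}.png', s['img'][:,:,::-1])
    return s
def ray(s,uv):
    p=cv2.undistortPoints(np.array(uv,float).reshape(-1,1,2),s['K'].astype(float),s['dist'].astype(float)).reshape(-1,2)
    d=np.c_[p,np.ones(len(p))]@s['world_from_camera'][:3,:3].T
    return s['world_from_camera'][:3,3],d
def onz(s,uv,z):
    o,d=ray(s,uv); t=(z-o[2])/d[:,2]; return o+d*t[:,None]
def tri(s1,uv1,s2,uv2):
    o1,d1=ray(s1,[uv1]);o2,d2=ray(s2,[uv2]);d1=d1[0];d2=d2[0]
    t=np.linalg.lstsq(np.c_[d1,-d2],o2-o1,rcond=None)[0]
    a=o1+d1*t[0];b=o2+d2*t[1]
    return (a+b)/2,np.linalg.norm(a-b)
def proj(s,P):
    T=np.linalg.inv(s['world_from_camera'])
    return cv2.projectPoints(np.array(P,float).reshape(-1,3),cv2.Rodrigues(T[:3,:3])[0],T[:3,3],s['K'].astype(float),s['dist'].astype(float))[0].reshape(-1,2)
E
python3 - <<'E'
from h import *
np.set_printoptions(precision=3,suppress=True)
for n in ('side','top'):
    s=snap(n,n+'0'); print(n,s['world_from_camera'],s['K'][0,0])
print(env.state())
E
```

```text
nudge.py
pics
plant.py
side [[   0.982   -0.09     0.169  438.204]
 [  -0.19    -0.552    0.812 -785.837]
 [   0.02    -0.829   -0.559  652.605]
 [   0.       0.       0.       1.   ]] 366.18410379477854
top [[   0.02    -0.985    0.17   382.896]
 [  -1.      -0.023   -0.013   -0.68 ]
 [   0.017   -0.169   -0.985 1514.414]
 [   0.       0.       0.       1.   ]] 434.75022710672783
{'time_s': 0.1, 'qpos': array([ 1.074,  0.334,  0.04 ,  1.466, -0.013,  1.343, -0.059]), 'dq': array([ 0.001, -0.002, -0.002, -0.001, -0.   ,  0.   ,  0.   ]), 'joint_efforts': array([  0.004, -65.781,   1.34 , -40.471,  -0.06 ,   0.041,   0.   ]), 'position': array([ 251.583, -598.875,  221.75 ]), 'ee_rot': array([-0.001,  0.98 ,  0.198, -0.   ]), 'ft_force': array([-0.406, -0.808, -0.308]), 'wrist_torque': array([0.03 , 0.025, 0.029]), 'grasp_force': 0.0, 'opening': 0.999228776864614}
```

View pics/side0.png

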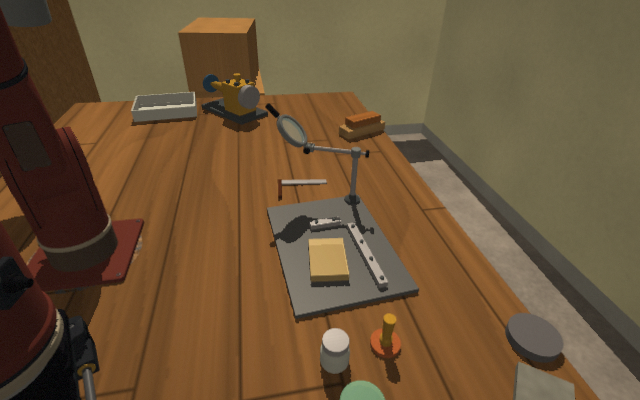

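View pics/top0.png

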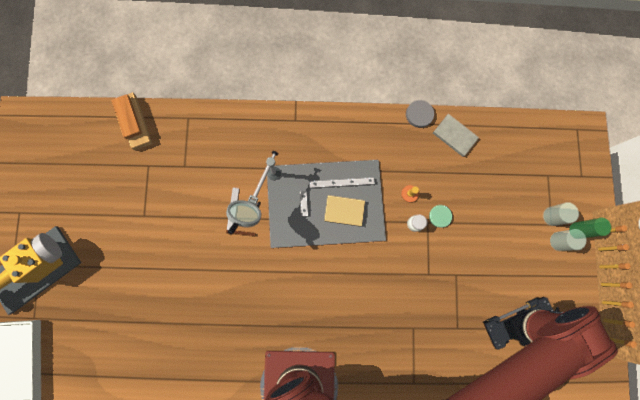

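```bash
cat > m.py <<'E'
from h import *
np.set_printoptions(precision=2,suppress=True)
def big(mask,n=1):
    c,_=cv2.findContours(mask.astype(np.uint8),cv2.RETR_EXTERNAL,cv2.CHAIN_APPROX_NONE)
    return sorted(c,key=cv2.contourArea)[::-1][:n]
def hsv(s): return cv2.cvtColor(s['img'],cv2.COLOR_RGB2HSV)
def platemask(s,box):
    h=hsv(s); m=(h[...,1]<70)
    b=np.zeros(m.shape,bool); b[box[1]:box[3],box[0]:box[2]]=1
    return m&b
def amber(s,box):
    h=hsv(s); m=(h[...,0]>12)&(h[...,0]<32)&(h[...,1]>60)&(h[...,2]>120)
    b=np.zeros(m.shape,bool); b[box[1]:box[3],box[0]:box[2]]=1
    return m&b
E
python3 - <<'E'
from m import *
t=snap('top'); s=snap('side')
for nm,im,(x0,y0,x1,y1),k in (('top',t,(220,145,400,260),4.4),('side',s,(255,90,425,320),2.6)):
    c=cv2.resize(im['img'][y0:y1,x0:x1],None,fx=k,fy=k,interpolation=cv2.INTER_CUBIC)
    cv2.imwrite(f'pics/{nm}c.png',c[:,:,::-1])
h=hsv(t)
for p in [(290,240),(345,210),(345,184),(305,205),(300,220),(380,200),(330,255)]: print(p,h[p[1],p[0]])
h=hsv(s)
for p in [(310,290),(328,255),(328,275),(366,250),(290,260)]: print('s',p,h[p[1],p[0]])
E
```

```text
(290, 240) [ 39  13 138]
(345, 210) [ 21 114 225]
(345, 184) [ 18  18 207]
(305, 205) [ 14  20 220]
(300, 220) [ 0  7 73]
(380, 200) [ 23   8 130]
(330, 255) [ 15 151 187]
s (310, 290) [ 17  43 126]
s (328, 255) [ 19 128 188]
s (328, 275) [ 19 125 133]
s (366, 250) [ 14  38 182]
s (290, 260) [ 19  39 125]
```

View pics/topc.png

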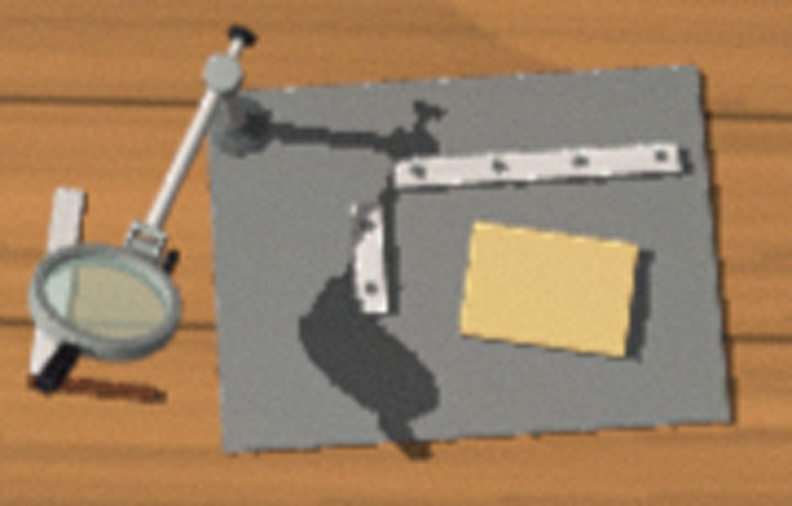

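View pics/sidec.png

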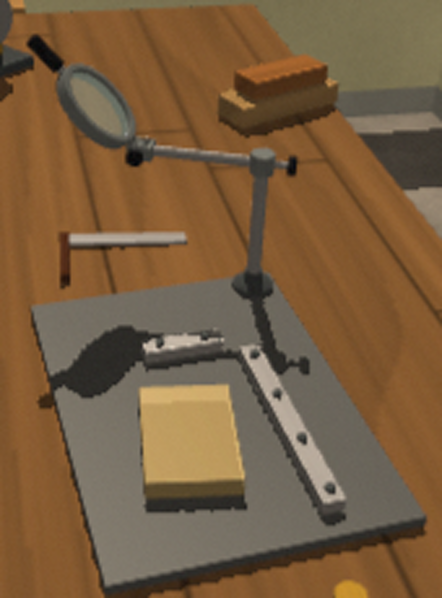

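```bash
cat >> m.py <<'E'
def quad(c):
    """four corners by fitting a line to each side of the contour's 4-gon"""
    hull=cv2.convexHull(c); e=2.
    while True:
        q=cv2.approxPolyDP(hull,e,True)
        if len(q)<=4: break
        e+=.5
    q=q.reshape(-1,2).astype(float); p=c.reshape(-1,2).astype(float); L=[]
    for i in range(len(q)):
        a,b=q[i],q[(i+1)%len(q)]; l=np.linalg.norm(b-a); d=(b-a)/l; n=np.array([-d[1],d[0]])
        r=(p-a)@d; k=(abs((p-a)@n)<2.5)&(r>.1*l)&(r<.9*l)
        v=cv2.fitLine(p[k].astype(np.float32),cv2.DIST_HUBER,0,.01,.01).ravel(); L.append(np.cross([v[2],v[3],1],[v[2]+v[0],v[3]+v[1],1]))
    out=[]
    for i in range(len(L)):
        x=np.cross(L[i-1],L[i]); out.append(x[:2]/x[2])
    return np.array(out)
E
python3 - <<'E'
from m import *
t=snap('top'); s=snap('side')
def box(im,b):
    m=np.zeros(im['img'].shape[:2],bool); m[b[1]:b[3],b[0]:b[2]]=1; return m
bt=quad(big(amber(t,(310,185,375,235)))[0])
h=hsv(s); ms=(h[...,1]>75)&(h[...,2]>165)&box(s,(300,232,355,290))
bs=quad(big(ms)[0])
print('blank px top',bt,'side',bs)
print('top z32',onz(t,bt,32)); print('side z32',onz(s,bs,32))
A=onz(t,bt,32)
for i,u in enumerate(bs):
    P=onz(s,[u],32)[0]; j=np.argmin(np.linalg.norm(A-P,axis=1)); print('tri',tri(t,bt[j],s,u))
pt=quad(big((hsv(t)[...,1]<70)&box(t,(255,150,400,260)))[0])
ps=quad(big((hsv(s)[...,1]<70)&box(s,(262,195,420,312)))[0])
print('plate top',pt,onz(t,pt,12)); print('plate side',ps,onz(s,ps,12))
# stops: bright
for n,im,b in (('t',t,(298,170,380,220)),('s',s,(305,212,392,292))):
    hh=hsv(im); m=(hh[...,1]<60)&(hh[...,2]>(165 if n=='t' else 150))&box(im,b)
    for c in big(m,2):
        r=cv2.boxPoints(cv2.minAreaRect(c)); print(n,cv2.contourArea(c),r.tolist(),onz(im,r,27))
E
```

```text
blank px top [[327.64 194.97]
 [364.32 200.16]
 [360.95 225.45]
 [323.83 220.11]] side [[341.56 237.5 ]
 [347.95 272.78]
 [310.86 274.5 ]
 [308.62 239.31]]
top z32 [[ 644.09  -83.82   32.  ]
 [ 628.8  -211.28   32.  ]
 [ 540.59 -199.61   32.  ]
 [ 556.24  -71.87   32.  ]]
side z32 [[ 639.05  -86.28   32.  ]
 [ 624.45 -209.76   32.  ]
 [ 539.21 -200.4    32.  ]
 [ 553.84  -79.01   32.  ]]
tri (array([642.15, -83.64,  29.82]), np.float64(4.618025120255683))
tri (array([ 626.37, -210.78,   33.2 ]), np.float64(4.436676170486279))
tri (array([ 540.  , -199.66,   31.26]), np.float64(1.329594799416309))
tri (array([555.95, -72.1 ,  26.  ]), np.float64(1.9630136640865707))
plate top [[266.7  161.  ]
 [377.87 161.  ]
 [385.08 239.66]
 [270.67 246.88]] [[ 765.15  133.34   12.  ]
 [ 775.02 -262.98   12.  ]
 [ 495.03 -286.33   12.  ]
 [ 461.96  108.57   12.  ]]
plate side [[357.56 195.05]
 [420.13 291.71]
 [294.48 313.61]
 [266.93 208.02]] [[ 742.9   125.95   12.  ]
 [ 777.19 -275.57   12.  ]
 [ 489.96 -285.49   12.  ]
 [ 458.73  102.8    12.  ]]
t 322.5 [[309.6758728027344, 180.48965454101562],
[... 242 characters left out ...]
301.0, 193.0], [307.0, 193.0], [307.0, 215.0], [301.0, 215.0]] [[649.79   8.65  27.  ]
 [650.27 -12.19  27.  ]
 [573.26 -13.82  27.  ]
 [572.79   6.85  27.  ]]
s 398.5 [[347.0458984375, 223.5137481689453], [354.1422119140625, 219.69264221191406], [387.1192626953125, 280.935791015625], [380.02294921875, 284.75689697265625]] [[ 669.31  -26.08   27.  ]
 [ 693.08  -12.76   27.  ]
 [ 707.71 -244.86   27.  ]
 [ 688.07 -253.01   27.  ]]
s 56.5 [[309.5945739746094, 220.5675506591797], [337.3243103027344, 215.94593811035156], [338.0810852050781, 220.48646545410156], [310.3513488769531, 225.1080780029297]] [[570.09   3.78  27.  ]
 [650.65  11.73  27.  ]
 [648.04  -8.88  27.  ]
 [568.85 -16.3   27.  ]]
```

```bash
cat > go.py <<'E'
# go.py x y z yaw [w]: what is left to go, in tool axes, to a plate-frame (or world, w) TCP position; yaw in rad relative to that frame
import sys; from h import *
from scipy.spatial.transform import Rotation as R
C=np.array([670.5,-8.0]); TH=0.083
def w2p(P):
    d=np.asarray(P)[:2]-C; c,s=np.cos(TH),np.sin(TH); return np.array([c*d[0]+s*d[1],-s*d[0]+c*d[1]])
def p2w(P):
    c,s=np.cos(TH),np.sin(TH); return C+np.array([c*P[0]-s*P[1],s*P[0]+c*P[1]])
if __name__=='__main__':
    x,y,z,yaw=map(float,sys.argv[1:5]); st=env.state(); q=st['ee_rot']; r=R.from_quat([q[1],q[2],q[3],q[0]]).as_matrix()
    t=np.r_[p2w((x,y)),z]; cy=np.arctan2(r[1,0],r[0,0])
    print('t %.2f'%st['time_s'],'plate pos',w2p(st['position']).round(1),'z %.1f'%st['position'][2],'yaw(plate) %.3f'%(cy-TH),'tilt',r[:,2].round(3),
     'togo tool',(r.T@(t-st['position'])).round(1),'turn %.3f'%-(yaw-(cy-TH)),'F',st['ft_force'].round(1),'q7 %.2f'%st['qpos'][6])
E
python3 nudge.py '{"jaw":[0.999, 0.999, 0.999], "dx":[0, 0, 0], "dy":[0, 0, 0], "dz":[0, 0, 0], "twist":[0.105, 0.105, 0.105]}'; python3 go.py -170 -127 150 0
```

```text
time_s: 0.55
position: [251.7, -599.2, 222.4]
ee_rot: [-0.0, 0.999, 0.039, -0.0]
ft_force: [0.7, 0.2, -0.2]
opening: 1.0
grasp_force: 0.0
t 0.55 plate pos [-466.4 -554.4] z 222.4 yaw(plate) -0.005 tilt [-0.  0. -1.] togo tool [ 294.  -429.    72.5] turn -0.005 F [ 0.7  0.2 -0.2] q7 -0.37
```

```bash
for i in 1 2; do python3 nudge.py '{"jaw":[1, 1, 1, 1, 1], "dx":[24, 24, 24, 24, 24], "dy":[-35, -35, -35, -35, -35], "dz":[0, 0, 0, 0, 0], "twist":[0, 0, 0, 0, 0]}' | grep -E "pos|force"; done; python3 nudge.py '{"jaw":[1, 1, 1, 1, 1], "dx":[25, 25, 0, 0, 0], "dy":[-35, -35, 0, 0, 0], "dz":[18, 18, 18, 18, 0], "twist":[0, 0, 0, 0, 0]}'; python3 go.py -170 -127 18 0
```

```text
position: [355.6, -416.4, 222.6]
ft_force: [0.8, 0.7, 0.4]
grasp_force: 0.0
position: [458.8, -235.4, 222.9]
ft_force: [0.6, -0.2, 0.4]
grasp_force: 0.0
time_s: 1.8
position: [495.8, -170.0, 151.1]
ee_rot: [-0.001, 0.999, 0.042, -0.002]
ft_force: [-0.9, -0.0, -0.9]
opening: 0.997
grasp_force: 0.0
t 1.80 plate pos [-187.5 -147. ] z 151.1 yaw(plate) 0.001 tilt [-0.005  0.002 -1.   ] togo tool [ 18.2 -19.7 133. ] turn 0.001 F [-0.9 -0.  -0.9] q7 -1.28
```

```bash
python3 nudge.py '{"jaw":[1, 1, 1, 1, 1], "dx":[18, 0, 0, 0, 0], "dy":[-20, 0, 0, 0, 0], "dz":[0, 35, 35, 35, 0], "twist":[0, 0, 0, 0, 0]}' | grep -E "pos|force"; python3 go.py -170 -127 19 0; python3 nudge.py '{"jaw":[1, 1, 1], "dx":[0, 0, 0], "dy":[0, 0, 0], "dz":[14, 13, 0], "twist":[0, 0, 0]}'| grep -E "pos|force"; python3 go.py -170 -127 19 0
python3 - <<'E'
from m import *
t=snap('top'); c=cv2.resize(t['img'][145:260,220:400],None,fx=4.4,fy=4.4,interpolation=cv2.INTER_CUBIC); cv2.imwrite('pics/t2.png',c[:,:,::-1])
E
```

```text
position: [509.8, -149.5, 44.3]
ft_force: [-1.8, 0.6, -0.9]
grasp_force: 0.0
t 2.22 plate pos [-171.9 -127.7] z 44.3 yaw(plate) -0.001 tilt [-0.009  0.002 -1.   ] togo tool [ 2.1 -0.6 25.3] turn -0.001 F [-1.8  0.6 -0.9] q7 -1.37
position: [513.4, -150.3, 22.6]
ft_force: [0.1, 0.5, 0.2]
grasp_force: 0.0
t 2.47 plate pos [-168.4 -128.8] z 22.6 yaw(plate) -0.001 tilt [-0.001  0.    -1.   ] togo tool [-1.6 -1.8  3.6] turn -0.001 F [0.1 0.5 0.2] q7 -1.38
```

View pics/t2.png

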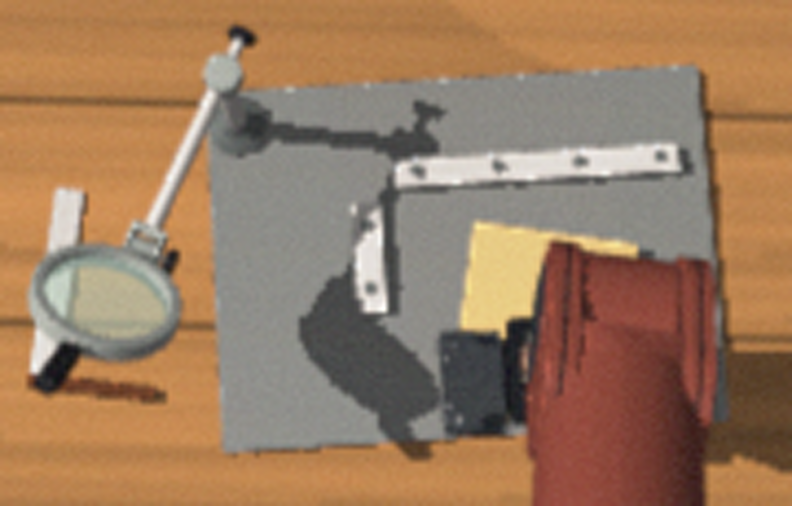

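The picture shows the gripper standing just on the robot's side of the blank (blank visible around crop px 470–640, 222–330); nothing has been disturbed. Push to the fence.

```bash
for i in 1 2; do python3 nudge.py '{"jaw":[1, 1, 1, 1, 1], "dx":[6, 6, 6, 6, 6], "dy":[0, 0, 0, 0, 0], "dz":[0.4, 0.4, 0.4, 0.4, 0.4], "twist":[0, 0, 0, 0, 0]}' | grep -E "pos|ft_"; done; python3 go.py -101 -127 19 0
```

```text
position: [544.4, -147.8, 20.8]
ft_force: [-3.6, -2.4, 1.6]
position: [573.5, -144.4, 18.2]
ft_force: [-7.4, -0.2, 5.7]
t 3.35 plate pos [-108.  -127.9] z 18.2 yaw(plate) 0.000 tilt [-0.002  0.    -1.   ] togo tool [ 7.  -0.9 -0.8] turn 0.000 F [-7.4 -0.2  5.7] q7 -1.43
```

```bash
for i in 1 2 3; do python3 nudge.py '{"jaw":[1, 1, 1], "dx":[1.5, 1.5, 0], "dy":[0, 0, 0], "dz":[-0.1, -0.1, 0], "twist":[0, 0, 0]}' | grep -E "pos|ft_"; done; python3 go.py -101 -127 19 0
```

```text
position: [576.9, -144.0, 18.3]
ft_force: [-1.8, -0.2, -0.2]
position: [578.8, -144.2, 18.4]
ft_force: [-4.6, 0.4, 0.4]
position: [578.9, -144.2, 18.4]
ft_force: [-17.7, 1.4, 10.5]
t 4.10 plate pos [-102.6 -128.1] z 18.4 yaw(plate) -0.000 tilt [-0.008  0.    -1.   ] togo tool [ 1.5 -1.1 -0.6] turn -0.000 F [-17.7   1.4  10.5] q7 -1.43
```

```bash
python3 nudge.py '{"jaw":[1, 0.4, 0.4, 0.4, 0.4], "dx":[-10, -10, 0, 0, 0], "dy":[0, 0, 0, 20, 20], "dz":[0, -20, -40, 0, 0], "twist":[0, 0, 0, 0, 0]}' | grep -E "pos|ft_"; python3 nudge.py '{"jaw":[0.4, 0.4, 0.4, 0.4, 0.4], "dx":[0, 0, 0, 0, 0], "dy":[20, 20, 0, 0, 0], "dz":[0, 0, 0, 0, 0], "twist":[-0.12, -0.12, -0.12, -0.12, -0.12]}' | grep -E "pos|ft_";python3 nudge.py '{"jaw":[0.4, 0.4, 0.4, 0.4, 0.4], "dx":[0, 0, 0, 0, 0], "dy":[0, 0, 0, 0, 0], "dz":[0, 0, 0, 0, 0], "twist":[-0.121, -0.121, -0.121, -0.121, -0.121]}' | grep -E "pos|ft_";python3 nudge.py '{"jaw":[0.4, 0.4, 0.4, 0.4], "dx":[0, 0, 0, 0], "dy":[0, 0, 0, 0], "dz":[0, 0, 0, 0], "twist":[-0.122, -0.122, -0.122, 0]}' | grep -E "pos|ft_|open"; python3 go.py -48 -225 18 1.571
```

```text
position: [568.9, -185.3, 82.6]
ft_force: [-0.1, -1.2, -0.9]
position: [572.4, -225.8, 79.5]
ft_force: [0.8, 0.6, 0.0]
position: [572.5, -225.3, 79.6]
ft_force: [-0.4, -0.8, 0.2]
position: [572.3, -225.4, 79.4]
ft_force: [0.6, -0.7, -0.4]
opening: 0.403
t 5.68 plate pos [-115.9 -208.6] z 79.4 yaw(plate) 1.576 tilt [ 0.002 -0.    -1.   ] togo tool [-16.8  67.7  61.6] turn 0.005 F [ 0.6 -0.7 -0.4] q7 0.21
```

```bash
python3 nudge.py '{"jaw":[0.4, 0.4, 0.4, 0.4, 0.4], "dx":[-17, 0, 0, 0, 0], "dy":[28, 20, 20, 0, 0], "dz":[0, 0, 20, 20, 0], "twist":[0, 0, 0, 0, 0]}' | grep -E "pos|ft_"; python3 go.py -48 -225 18 1.571;  python3 nudge.py '{"jaw":[0.4, 0.4, 0.4], "dx":[0, 0, 0], "dy":[0, 0, 0], "dz":[12, 9, 0], "twist":[0, 0, 0]}' | grep -E "pos|ft_"; python3 go.py -48 -225 18 1.571
python3 - <<'E'
from m import *
t=snap('top'); s=snap('side'); 
c=cv2.resize(s['img'][120:320,250:430],None,fx=3,fy=3,interpolation=cv2.INTER_CUBIC); cv2.imwrite('pics/s3.png',c[:,:,::-1])
E
```

```text
position: [639.7, -235.2, 35.0]
ft_force: [-1.2, -0.2, -1.4]
t 6.10 plate pos [ -49.5 -223.9] z 35.0 yaw(plate) 1.568 tilt [-0.004  0.002 -1.   ] togo tool [-1.1  1.6 17. ] turn -0.003 F [-1.2 -0.2 -1.4] q7 0.16
position: [639.6, -236.7, 16.6]
ft_force: [-0.5, 0.2, -1.0]
t 6.35 plate pos [ -49.8 -225.3] z 16.6 yaw(plate) 1.569 tilt [-0.002  0.    -1.   ] togo tool [ 0.3  1.8 -1.4] turn -0.002 F [-0.5  0.2 -1. ] q7 0.15
```

View pics/s3.png

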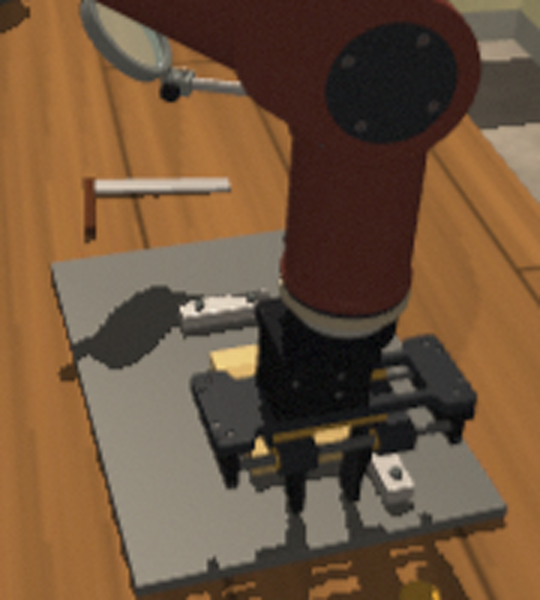

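The fingers (crop px ~(295,490) and (352,480)) stand before the blank's -y end, which lies along the fence. Push toward the end stop.

```bash
for i in 1 2; do python3 nudge.py '{"jaw":[0.4, 0.4, 0.4, 0.4, 0.4], "dx":[6, 6, 6, 6, 6], "dy":[0, 0, 0, 0, 0], "dz":[0, 0, 0, 0, 0], "twist":[0, 0, 0, 0, 0]}' | grep -E "pos|ft_"; done; python3 go.py -48 -145 18 1.571;  python3 nudge.py '{"jaw":[0.4, 0.4, 0.4, 0.4], "dx":[5, 5, 2, 0], "dy":[0, 0, 0, 0], "dz":[0, 0, 0, 0], "twist":[0, 0, 0, 0]}' | grep -E "pos|ft_"; python3 go.py -48 -145 18 1.571
```

```text
position: [638.6, -206.4, 18.5]
ft_force: [0.6, -3.1, 0.9]
position: [636.1, -177.3, 18.4]
ft_force: [-0.2, -6.5, 1.9]
t 7.28 plate pos [ -48.4 -165.9] z 18.4 yaw(plate) 1.570 tilt [ 0.001 -0.001 -1.   ] togo tool [20.9  0.3  0.4] turn -0.001 F [-0.2 -6.5  1.9] q7 0.06
position: [635.1, -164.2, 18.3]
ft_force: [0.4, -2.7, 1.1]
t 7.62 plate pos [ -48.3 -152.8] z 18.3 yaw(plate) 1.571 tilt [ 0. -0. -1.] togo tool [7.8 0.3 0.3] turn 0.000 F [ 0.4 -2.7  1.1] q7 0.05
```

```bash
for i in 1 2 3 4 5 6; do python3 nudge.py '{"jaw":[0.4, 0.4, 0.4], "dx":[1.2, 1.2, 0], "dy":[0, 0, 0], "dz":[0, 0, 0], "twist":[0, 0, 0]}' | grep -E "pos|ft_"; done; python3 go.py -48 -145 18 1.571
```

```text
position: [634.8, -163.1, 18.2]
ft_force: [0.0, -4.9, 3.7]
position: [634.6, -160.8, 18.2]
ft_force: [0.1, -5.2, 2.3]
position: [634.4, -158.4, 18.2]
ft_force: [0.2, -5.2, 3.1]
position: [634.2, -156.0, 18.3]
ft_force: [0.8, -4.9, 4.2]
position: [634.0, -153.6, 18.2]
ft_force: [-0.3, -5.2, 4.5]
position: [633.9, -153.0, 18.3]
ft_force: [1.9, -9.4, 3.1]
t 9.12 plate pos [ -48.5 -141.4] z 18.3 yaw(plate) 1.569 tilt [ 0.001 -0.003 -1.   ] togo tool [-3.6  0.5  0.3] turn -0.002 F [ 1.9 -9.4  3.1] q7 0.02
```

```bash
python3 nudge.py '{"jaw":[0.4, 0.4, 0.4], "dx":[1.5, 1, 0], "dy":[0, 0, 0], "dz":[0, 0, 0], "twist":[0, 0, 0]}' | grep -E "pos|ft_"; python3 nudge.py '{"jaw":[0.4, 0.4, 0.4, 1, 1], "dx":[-10, -10, -10, 0, 0], "dy":[0, 0, 0, 0, 0], "dz":[0, -10, -30, -30, 0], "twist":[0, 0, 0, 0.12, 0.12]}' | grep -E "pos|ft_"; for i in 1 2; do python3 nudge.py '{"jaw":[1, 1, 1, 1, 1], "dx":[0, 0, 0, 0, 0], "dy":[0, 0, 0, 0, 0], "dz":[0, 0, 0, 0, 0], "twist":[0.121, 0.121, 0.121, 0.121, 0.121]}' | grep -E "pos|ft_"; done; python3 nudge.py '{"jaw":[1, 1], "dx":[0, 0], "dy":[0, 0], "dz":[0, 0], "twist":[0.12, 0]}'| grep -E "pos|ft_"; python3 go.py -120 -65 18 0
```

```text
position: [633.9, -152.8, 18.3]
ft_force: [4.1, -14.3, 1.1]
position: [639.0, -178.4, 94.5]
ft_force: [1.6, 0.7, 1.2]
position: [635.8, -176.9, 88.2]
ft_force: [0.4, 0.4, -0.7]
position: [635.8, -176.9, 88.2]
ft_force: [0.6, 0.1, 0.6]
position: [635.9, -176.9, 88.2]
ft_force: [0.2, -0.4, -0.6]
t 10.78 plate pos [ -48.4 -165.5] z 88.2 yaw(plate) -0.004 tilt [-0.     0.001 -1.   ] togo tool [ -72.  -100.1   70.4] turn -0.004 F [ 0.2 -0.4 -0.6] q7 -1.37
```

```bash
python3 nudge.py '{"jaw":[1, 1, 1, 1, 1], "dx":[-24, -24, -24, -6, 0], "dy":[-20, -25, -25, -20, 0], "dz":[0, 0, 0, 20, 20], "twist":[0, 0, 0, 0, 0]}' | grep -E "pos|ft_"; python3 nudge.py '{"jaw":[1, 1, 1, 1], "dx":[0, 0, 0, 0], "dy":[0, 0, 0, 0], "dz":[10, 10, 5, 0], "twist":[0, 0, 0, 0]}' | grep -E "pos|ft_"; python3 go.py -105 -75 18 0
```

```text
position: [549.9, -89.6, 49.2]
ft_force: [0.2, 0.2, -0.6]
position: [550.4, -95.2, 22.0]
ft_force: [-0.8, 0.9, 0.5]
t 11.53 plate pos [-126.9  -77. ] z 22.0 yaw(plate) 0.001 tilt [-0.002  0.    -1.   ] togo tool [21.9 -2.   4. ] turn 0.001 F [-0.8  0.9  0.5] q7 -1.49
```

```bash
python3 nudge.py '{"jaw":[1, 1, 1, 1, 1], "dx":[5, 5, 5, 4, 0], "dy":[0, 0, 0, 0, 0], "dz":[1, 1, 1, 0, 0], "twist":[0, 0, 0, 0, 0]}' | grep -E "pos|ft_"; for i in 1 2 3 4; do python3 nudge.py '{"jaw":[1, 1, 1], "dx":[1.2, 1.2, 0], "dy":[0, 0, 0], "dz":[0, 0, 0], "twist":[0, 0, 0]}' | grep -E "pos|ft_"; done; python3 go.py -105 -75 18 0
```

```text
position: [570.9, -92.8, 20.3]
ft_force: [0.4, -0.0, -1.0]
position: [572.2, -92.8, 20.1]
ft_force: [0.0, -0.4, -0.2]
position: [574.4, -92.7, 20.0]
ft_force: [-0.3, -0.3, -0.3]
position: [574.6, -92.7, 19.7]
ft_force: [-10.9, -0.4, 8.1]
position: [574.6, -92.7, 19.5]
ft_force: [-19.7, -0.1, 16.5]
t 12.95 plate pos [-102.6  -76.5] z 19.5 yaw(plate) 0.000 tilt [-0.009 -0.001 -1.   ] togo tool [-2.4 -1.5  1.5] turn 0.000 F [-19.7  -0.1  16.5] q7 -1.51
```

```bash
python3 nudge.py '{"jaw":[1, 1, 1, 1, 1], "dx":[-10, -15, -10, 0, 0], "dy":[0, 0, 20, 35, 38], "dz":[0, 0, -38, -38, -38], "twist":[0, 0, 0, 0, 0]}' | grep -E "pos|ft_"; for i in 1 2; do python3 nudge.py '{"jaw":[1, 1, 1, 1, 1], "dx":[-15, -15, -15, -10, 0], "dy":[39, 39, 39, 39, 39], "dz":[0, 0, 0, -6, -6], "twist":[0, 0, 0, 0, 0]}' | grep -E "pos|ft_";done
python3 - <<'E'
from m import *
from go import w2p
t=snap('top'); s=snap('side')
b=quad(big(amber(t,(290,175,375,235)))[0]); P=onz(t,b,32); print('blank px',b); print('plate frame',np.array([w2p(p) for p in P]))
c=cv2.resize(t['img'][145:260,220:400],None,fx=4.4,fy=4.4,interpolation=cv2.INTER_CUBIC); d=cv2.resize(s['img'][90:240,250:390],None,fx=4,fy=4,interpolation=cv2.INTER_CUBIC)
cv2.imwrite('pics/t4.png',c[:,:,::-1]); cv2.imwrite('pics/s4.png',d[:,:,::-1])
E
```

```text
position: [550.9, -171.2, 117.6]
ft_force: [0.8, 0.1, 0.4]
position: [510.3, -372.7, 128.3]
ft_force: [1.8, -0.6, -0.3]
position: [471.2, -571.7, 140.1]
ft_force: [1.5, -0.0, 0.7]
blank px [[342.5  185.66]
 [344.42 210.29]
 [307.   212.38]
 [307.   187.34]]
plate frame [[  -2.87 -127.34]
 [ -89.54 -127.41]
 [ -88.97    1.79]
 [  -1.47   -3.62]]
```

View pics/t4.png

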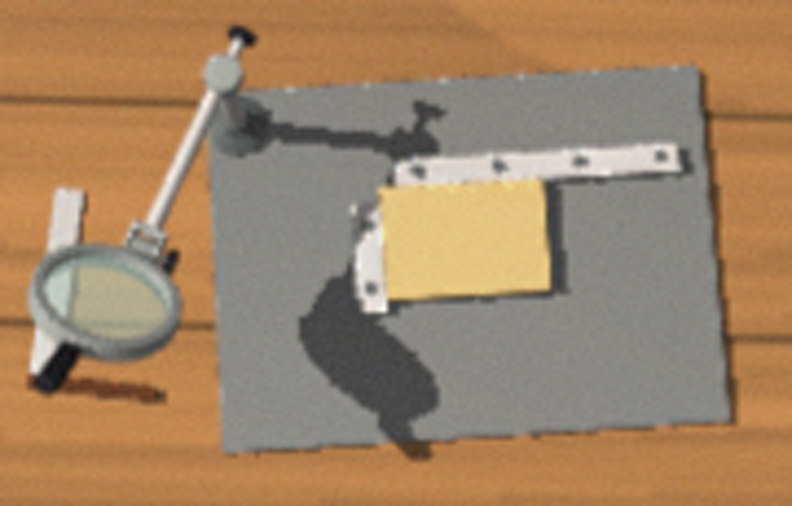

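View pics/s4.png

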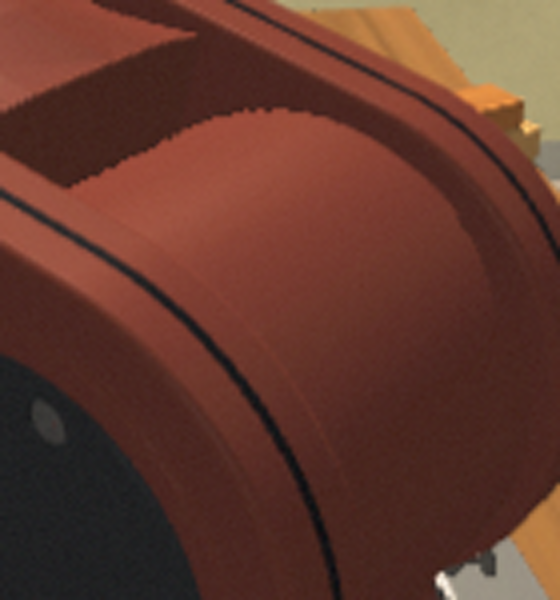

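```bash
cat > mag.py <<'E'
from m import *
from go import w2p,p2w
class D(dict): pass
def load(n,like): s=snap(like); s['img']=cv2.imread(f'pics/{n}.png')[:,:,::-1].copy(); return s
if __name__=='__main__':
    t=load('top0','top'); s=load('side0','side')
    def dark(im,b,v=45):
        h=hsv(im); m=np.zeros(h.shape[:2],bool); m[b[1]:b[3],b[0]:b[2]]=1
        m&=(h[...,2]<v); c=big(m)[0]; M=cv2.moments(c); r=cv2.minAreaRect(c); return np.array([M['m10']/M['m00'],M['m01']/M['m00']]),np.array(cv2.boxPoints(r)).round(1).tolist(),cv2.contourArea(c)
    ht=dark(t,(224,218,241,236)); hs=dark(s,(262,100,281,120)); print(ht,hs)
    for n,a,b in (('handle',ht[0],hs[0]),('hinge',(253.4,199.1),(308.8,147.7)),('collar',(270.5,161.6),(355.8,151.5)),('lens',(220+105/4.4,145+302/4.4),(255+97/2.6,90+106/2.6))):
        P,e=tri(t,a,s,b); print(n,P,'gap %.1f'%e,'plate',w2p(P))
    print('post exp',p2w((60,110)))
E
python3 mag.py; python3 go.py -84 -130 156 0
```

```text
(array([233.27, 227.68]), [[227.8000030517578, 231.1999969482422], [234.89999389648438, 222.3000030517578], [238.5, 225.1999969482422], [231.3000030517578, 234.10000610351562]], 27.0) (array([272.13, 110.13]), [[265.5, 106.5], [268.5, 103.5], [279.0, 114.0], [276.0, 117.0]], 60.5)
handle [498.19 197.94 275.95] gap 3.9 plate [-154.64  219.52]
hinge [596.67 156.11 173.78] gap 7.9 plate [-59.97 169.66]
collar [720.62 106.74 176.43] gap 2.0 plate [ 59.46 110.19]
lens [548.52 177.22 219.65] gap 0.2 plate [-106.21  194.7 ]
post exp [721.17 106.6 ]
t 14.40 plate pos [-242.4 -543.3] z 139.2 yaw(plate) -0.001 tilt [-0.  0. -1.] togo tool [ 158.  -413.5  -16.6] turn -0.001 F [ 0.8  1.7 -0.1] q7 -0.69
```

```bash
python3 nudge.py '{"jaw":[1, 1, 1, 1, 1], "dx":[0, 0, 0, 0, 0], "dy":[0, 0, 0, 0, 0], "dz":[-40, -40, -40, -40, -40], "twist":[0, 0, 0, 0, 0]}' | grep -E "pos|ft_"; for i in 1 2; do python3 nudge.py '{"jaw":[1, 1, 1, 1, 1], "dx":[4, 4, 4, 4, 4], "dy":[-40, -40, -40, -40, -40], "dz":[0, 0, 0, 0, 0], "twist":[0, 0, 0, 0, 0]}' | grep -E "pos|ft_"; done; python3 nudge.py '{"jaw":[1, 1, 1, 1, 1], "dx":[5, 5, 5, 5, 5], "dy":[-38, -38, -38, -38, -38], "dz":[0, 0, 0, 0, 0], "twist":[0, 0, 0, 0, 0]}' | grep -E "pos|ft_"; python3 go.py -157.4 220.8 340 -0.471
```

```text
position: [475.3, -566.4, 342.4]
ft_force: [1.6, -0.4, 0.6]
position: [477.8, -363.7, 340.0]
ft_force: [0.5, -0.2, 0.5]
position: [480.1, -162.9, 340.0]
ft_force: [0.2, 0.5, 0.4]
position: [488.5, 28.2, 340.0]
ft_force: [0.7, -0.2, 0.2]
t 16.07 plate pos [-178.3   51.1] z 340.0 yaw(plate) 0.003 tilt [ 0.001 -0.001 -1.   ] togo tool [ 2.150e+01 -1.696e+02 -1.000e-01] turn 0.474 F [ 0.7 -0.2  0.2] q7 -1.62
```

```bash
python3 nudge.py '{"jaw":[1, 1, 1, 1, 1], "dx":[5, 5, 5, 5, 1], "dy":[-36, -36, -36, -36, -22], "dz":[0, 0, 0, 0, 0], "twist":[0, 0, 0, 0, 0]}' | grep -E "pos|ft_"; python3 nudge.py '{"jaw":[1, 1, 1, 1, 1], "dx":[0, 0, 0, 0, 0], "dy":[0, 0, 0, 0, 0], "dz":[0, 0, 0, 0, 0], "twist":[0.12, 0.12, 0.12, 0.114, 0]}' | grep -E "pos|ft_"; python3 go.py -157.4 220.8 259 -0.471
```

```text
position: [494.7, 197.3, 339.9]
ft_force: [-0.4, 0.0, -0.8]
position: [495.6, 193.2, 339.9]
ft_force: [-0.4, 0.6, -0.1]
t 16.90 plate pos [-157.7  215. ] z 339.9 yaw(plate) -0.476 tilt [ 0.    -0.001 -1.   ] togo tool [-2.5 -5.3 80.9] turn -0.005 F [-0.4  0.6 -0.1] q7 -2.46
```

```bash
python3 nudge.py '{"jaw":[1, 1, 1, 1, 1], "dx":[-2, 0, 0, 0, 0], "dy":[-5, 0, 0, 0, 0], "dz":[25, 25, 20, 11, 0], "twist":[0, 0, 0, 0, 0]}' | grep -E "pos|ft_"; python3 go.py -157.4 220.8 259 -0.471
python3 - <<'E'
from m import *
s=snap('side'); t=snap('top')
d=cv2.resize(s['img'][60:180,240:380],None,fx=4,fy=4,interpolation=cv2.INTER_CUBIC);cv2.imwrite('pics/s5.png',d[:,:,::-1])
E
```

```text
position: [495.3, 197.3, 256.8]
ft_force: [-0.1, 0.2, -0.5]
t 17.32 plate pos [-157.6  219.1] z 256.8 yaw(plate) -0.469 tilt [-0.003 -0.001 -1.   ] togo tool [-0.6 -1.6 -2.2] turn 0.002 F [-0.1  0.2 -0.5] q7 -2.48
```

View pics/s5.png

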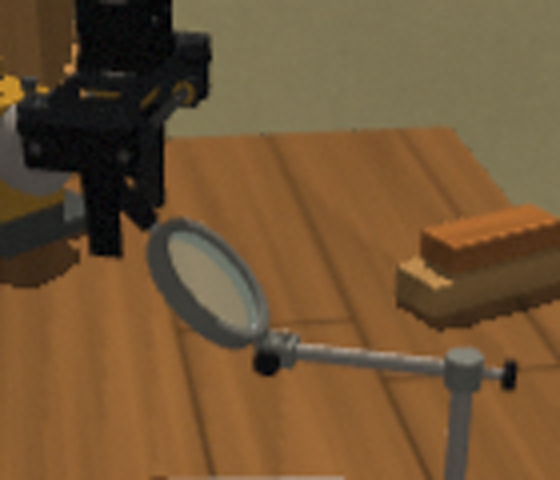

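The handle (crop px ~(138,205)) sits between the two open fingers; close.

```bash
python3 nudge.py '{"jaw":[0.3, 0.3, 0.0, 0.0, 0.0], "dx":[0, 0, 0, 0, 0], "dy":[0, 0, 0, 0, 0], "dz":[-2, 0, 0, 0, 0], "twist":[0, 0, 0, 0, 0]}' 8 | grep -E "pos|for|open"; python3 nudge.py '{"jaw":[0.0, 0.0, 0.0], "dx":[0, 0, 0], "dy":[0, 0, 0], "dz":[0, 0, 0], "twist":[0, 0, 0]}' | grep -E "pos|for|open";python3 go.py -157.4 220.8 259 -0.471
```

```text
position: [497.2, 197.4, 261.4]
ft_force: [0.5, 0.8, -0.7]
opening: 0.707
grasp_force: 0.0
position: [497.0, 197.3, 261.0]
ft_force: [-0.7, -0.4, 0.1]
opening: 0.479
grasp_force: 0.0
t 18.08 plate pos [-155.9  219. ] z 261.0 yaw(plate) -0.473 tilt [-0.  0. -1.] togo tool [-2.1 -0.9  2. ] turn -0.002 F [-0.7 -0.4  0.1] q7 -2.48
```

```bash
python3 nudge.py '{"jaw":[0.0, 0.0, 0.0, 0.0, 0.0], "dx":[-2, 0, 0, 0, 0], "dy":[-1, 0, 0, 0, 0], "dz":[2, 0, 0, 0, 0], "twist":[0, 0, 0, 0, 0]}' 8 | grep -E "pos|for|open"; python3 nudge.py '{"jaw":[0.0, 0.0, 0.0], "dx":[0, 0, 0], "dy":[0, 0, 0], "dz":[0, 0, 0], "twist":[0, 0, 0]}' | grep -E "pos|for|open";python3 go.py -157.4 220.8 259 -0.471
```

```text
position: [495.5, 199.1, 259.0]
ft_force: [-0.3, 1.3, -0.1]
opening: 0.187
grasp_force: 8.0
position: [495.5, 199.0, 259.0]
ft_force: [0.3, 1.4, -0.7]
opening: 0.18
grasp_force: 8.0
t 18.75 plate pos [-157.3  220.8] z 259.0 yaw(plate) -0.473 tilt [-0.  0. -1.] togo tool [-0.1  0.1 -0. ] turn -0.002 F [ 0.3  1.4 -0.7] q7 -2.48
```

```bash
cat > arc.py <<'E'
# tool relative to the post: angle error to the target direction, radius, z
from go import *
st=env.state(); P=w2p(st['position'])-np.array([60,110]); a=np.arctan2(-P[1],-P[0]); q=st['ee_rot']; r=R.from_quat([q[1],q[2],q[3],q[0]]).as_matrix(); yaw=np.arctan2(r[1,0],r[0,0])-TH
print('t %.2f swivel %.3f R %.1f z %.1f toolyaw-arm %.3f'%(st['time_s'],np.arctan2(175,105)-a,np.hypot(*P),st['position'][2],yaw-a),'tilt',r[:,2].round(3),'F',st['ft_force'].round(1),'grip %.1f'%st['grasp_force'],'q',st['qpos'].round(2))
E
python3 arc.py; python3 nudge.py '{"jaw":[0.0, 0.0, 0.0, 0.0, 0.0], "dx":[0.44, 0.44, 0.44, 0.44, 0.44], "dy":[14.6, 14.6, 14.6, 14.6, 14.6], "dz":[0, 0, 0, 0, 0], "twist":[-0.06, -0.06, -0.06, -0.06, -0.06]}' | grep pos; python3 arc.py;python3 nudge.py '{"jaw":[0.0, 0.0, 0.0, 0.0, 0.0], "dx":[0.44, 0.44, 0.44, 0.44, 0.44], "dy":[14.6, 14.6, 14.6, 14.6, 14.6], "dz":[0, 0, 0, 0, 0], "twist":[-0.06, -0.06, -0.06, -0.06, -0.06]}' | grep pos; python3 arc.py
```

```text
t 18.75 swivel 1.502 R 243.9 z 259.0 toolyaw-arm -0.001 tilt [-0.  0. -1.] F [ 0.3  1.4 -0.7] grip 8.0 q [ 0.1   0.12 -0.62  1.67  0.07  1.37 -2.48]
position: [477.7, 128.0, 258.9]
t 19.17 swivel 1.201 R 244.4 z 258.9 toolyaw-arm 0.001 tilt [-0.  0. -1.] F [ 2.4  1.4 -2.2] grip 8.0 q [ 0.22  0.03 -0.57  1.75  0.02  1.37 -2.02]
position: [482.2, 55.2, 258.9]
t 19.58 swivel 0.902 R 244.4 z 258.9 toolyaw-arm 0.001 tilt [-0.  0. -1.] F [ 0.8  1.4 -1.5] grip 8.0 q [ 0.3   0.   -0.5   1.77  0.    1.36 -1.56]
```

```bash
for i in 1 2 3; do python3 nudge.py '{"jaw":[0.0, 0.0, 0.0, 0.0, 0.0], "dx":[0.44, 0.44, 0.44, 0.44, 0.44], "dy":[14.6, 14.6, 14.6, 14.6, 14.6], "dz":[0, 0, 0, 0, 0], "twist":[-0.06, -0.06, -0.06, -0.06, -0.06]}' | grep pos; done; python3 arc.py
```

```text
position: [508.0, -13.0, 258.9]
position: [552.9, -70.4, 258.9]
position: [612.8, -111.8, 258.9]
t 20.83 swivel 0.003 R 243.8 z 258.9 toolyaw-arm 0.003 tilt [-0.  0. -1.] F [-0.1  3.7  0.7] grip 8.0 q [ 0.44  0.29 -0.41  1.46  0.12  1.41 -0.44]
```

```bash
python3 nudge.py '{"jaw":[0.0, 0.0, 0.0, 0.0, 0.0], "dx":[-7.3, -6.7, -6.1, -5.3, -4.5], "dy":[0, 0, 0, 0, 0], "dz":[8.3, 8.9, 9.5, 9.7, 10.2], "twist":[0, 0, 0, 0, 0]}' | grep pos; python3 arc.py; python3 nudge.py '{"jaw":[0.0, 0.0, 0.0, 0.0, 0.0], "dx":[-3.7, -3, -2.1, -1.3, -0.4], "dy":[0, 0, 0, 0, 0], "dz":[10.5, 10.7, 11, 11.1, 11.1], "twist":[0, 0, 0, 0, 0]}' | grep pos; python3 nudge.py '{"jaw":[0.0, 0.0], "dx":[0, 0], "dy":[0, 0], "dz":[0, 0], "twist":[0, 0]}' |grep pos;  python3 arc.py
```

```text
position: [598.5, -138.8, 211.6]
t 21.25 swivel 0.006 R 274.4 z 211.6 toolyaw-arm 0.002 tilt [ 0. -0. -1.] F [2.1 1.3 1.1] grip 8.0 q [ 0.48  0.3  -0.4   1.55  0.12  1.31 -0.4 ]
position: [594.0, -148.2, 156.7]
position: [593.4, -147.9, 156.4]
t 21.83 swivel 0.008 R 284.7 z 156.4 toolyaw-arm 0.004 tilt [-0.003  0.    -1.   ] F [-0.7 -0.9 -3.7] grip 8.0 q [ 0.49  0.33 -0.39  1.63  0.13  1.21 -0.39]
```

```bash
python3 nudge.py '{"jaw":[0.0, 0.0, 0.0], "dx":[0, 0, 0], "dy":[2.2, 0, 0], "dz":[-1.5, 0, 0], "twist":[-0.004, 0, 0]}' |grep pos;  python3 arc.py; python3 nudge.py '{"jaw":[0.35, 0.35, 0.35, 0.35, 0.35], "dx":[0, 0, 0, 0, 0], "dy":[0, 0, 0, 0, 0], "dz":[0, 0, 0, 0, 0], "twist":[0, 0, 0, 0, 0]}' | grep -E "pos|open|force";python3 arc.py
```

```text
position: [596.4, -149.3, 159.6]
t 22.08 swivel -0.004 R 284.7 z 159.6 toolyaw-arm -0.003 tilt [-0. -0. -1.] F [-2.1 -1.7 -3.3] grip 8.0 q [ 0.49  0.33 -0.39  1.62  0.13  1.22 -0.39]
position: [596.8, -148.6, 159.9]
ft_force: [-0.1, 1.0, 0.4]
opening: 0.345
grasp_force: 0.0
t 22.50 swivel -0.004 R 283.9 z 159.9 toolyaw-arm -0.003 tilt [ 0.001  0.    -1.   ] F [-0.1  1.   0.4] grip 0.0 q [ 0.49  0.33 -0.39  1.62  0.13  1.22 -0.39]
```

```bash
python3 nudge.py '{"jaw":[0.6, 0.6, 0.6, 0.6, 0.6], "dx":[0, 0, 0, 0, 0], "dy":[0, 0, 0, 0, 0], "dz":[-15, -25, -35, -35, -20], "twist":[0, 0, 0, 0, 0]}' | grep -E "pos|ft_f"; for i in 1 2; do python3 nudge.py '{"jaw":[0.6, 0.6, 0.6, 0.6, 0.6], "dx":[-40, -40, -40, -40, -40], "dy":[0, 0, 0, 0, 0], "dz":[0, 0, 0, 0, 0], "twist":[0, 0, 0, 0, 0]}' | grep -E "pos|ft_f"; done
python3 - <<'E'
from m import *
s=snap('side','side6'); t=snap('top','top6')
a=cv2.resize(t['img'][150:250,255:395],None,fx=2.8,fy=2.8,interpolation=cv2.INTER_CUBIC)
b=cv2.resize(s['img'][125:275,255:405],None,fx=2.6,fy=2.6,interpolation=cv2.INTER_CUBIC)
H=max(a.shape[0],b.shape[0]); c=np.zeros((H,a.shape[1]+b.shape[1],3),np.uint8); c[:a.shape[0],:a.shape[1]]=a; c[:b.shape[0],a.shape[1]:]=b
print(c.shape,a.shape); cv2.imwrite('pics/c6.png',c[:,:,::-1])
E
```

```text
position: [597.4, -148.7, 293.9]
ft_force: [0.6, 0.4, 0.2]
position: [507.2, -329.7, 290.0]
ft_force: [0.6, 0.6, -0.8]
position: [418.9, -509.3, 289.8]
ft_force: [0.5, 0.3, 0.4]
(390, 782, 3) (280, 392, 3)
```

View pics/c6.png

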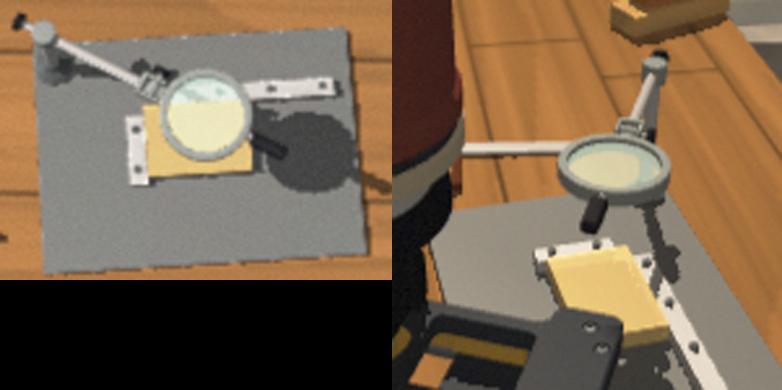

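```bash
cat > chk.py <<'E'
from m import *
from go import w2p,p2w
import sys
def dark(im,c,r=13,v=50):
    h=hsv(im)[...,2]; m=np.zeros(h.shape,bool); x,y=map(int,c); m[y-r:y+r,x-r:x+r]=1; m&=h<v
    k=big(m)[0]; M=cv2.moments(m.astype(np.uint8)&cv2.drawContours(np.zeros(h.shape,np.uint8),[k],-1,1,-1),True)
    return np.array([M['m10'],M['m01']])/M['m00'],M['m00'],k.reshape(-1,2).min(0),k.reshape(-1,2).max(0)
t,s=snap('top'),snap('side')
u=np.array([-.5147,-.8578]); E=lambda r,z=175: np.r_[p2w(np.array([60,110])+r*u),z]
for n,r in (('handle',280),('lens',204),('hinge',138)): print(n,'expected px top',proj(t,E(r))[0],'side',proj(s,E(r))[0])
ht=dark(t,proj(t,E(280))[0]); hs=dark(s,proj(s,E(280))[0]); print(ht,hs)
P,e=tri(t,ht[0],s,hs[0]); d=w2p(P)-[60,110]; print('handle',P,'gap %.1f'%e,'R %.1f swivel %.3f'%(np.hypot(*d),np.arctan2(175,105)-np.arctan2(-d[1],-d[0])),'tilt~ %.3f'%((P[2]-175)/142))
np.set_printoptions(linewidth=200)
c=hs[0].astype(int); print(hsv(s)[c[1]-9:c[1]+10,c[0]-9:c[0]+10,2])
c=ht[0].astype(int); print(hsv(t)[c[1]-7:c[1]+8,c[0]-9:c[0]+10,2])
E
python3 chk.py
```

```text
handle expected px top [349.58 202.23] side [332.78 207.4 ]
lens expected px top [327.92 191.16] side [340.36 189.51]
hinge expected px top [309.22 181.61] side [346.14 175.89]
(array([350.75, 201.92]), 52.0, array([345, 198], dtype=int32), array([357, 206], dtype=int32)) (array([332.79, 209.09]), 56.0, array([328, 202], dtype=int32), array([337, 214], dtype=int32))
handle [ 597.77 -148.44  173.21] gap 2.1 R 283.3 swivel -0.007 tilt~ -0.013
[[145 136 109  83  79  79  79  77  72  64  62  86 121 126  90  81  79  80  80]
 [147 145 140 120 106  90  81  77  59  54  55  64  62  82  65  78  79  81  81]
 [147 148 148 144 137 136 121  89  53  54  54  52  51  42  34  73  80  81  80]
 [149 148 146 148 147 147 145  86  57  52  53  49  46  36  27  74  82  81  79]
 [147 147 147 148 146 149 129  68  54  54  54  52  45  34  24 108 117 116 117]
 [148 149 147 146 146 147  96  58  58  54  52  51  40  28  41 130 142 139 140]
 [149 148 148 147 148 148  74  56  54  51  52  48  33  24  92 139 147 146 143]
 [148 148 148 148 147 116  65  54  57  56  53  42  32  42 128 146 146 144 144]
 [148 148 147 147 148  
[... 1332 characters left out ...]
66  86  48  47  46  41  43  44  39  48  57  67  68  70  69  70  72]
 [185 228 209 110  48  39  53  54  46  52  41  44  41  46  57  65  63  74  65]
 [211 230 226 165  62  39  39  42  49  51  46  52  46  42  39  50  60  70  72]
 [229 229 229 206  90  59  47  42  50  46  55  52  50  44  43  45  48  67  71]
 [229 227 232 219  91  64  64  69  76  41  47  47  54  53  48  39  46  68  69]
 [227 227 230 223  92  69  71  95 120  68  47  40  44  51  49  36  55  69  71]
 [224 229 231 216  90  65  70  92 124  79  67  59  43  40  44  57  68  71  72]
 [228 229 231 217  94  70  70  95 125  73  69  70  64  59  62  72  71  69  71]
 [227 226 232 217  95  70  67  93 129  95  70  70  71  70  70  70  70  71  71]]
```

```bash
sed -i 's/^ht=.*/ht=dark(t,proj(t,E(280))[0],13,59); hs=dark(s,proj(s,E(280))[0],11,66); print(ht,hs)/; /^c=/d' chk.py
cat >> chk.py <<'E'
# ring: rays of both views' bright-glass/ring outline at hinge-side and handle-side ends
for n,im in (('t',t),('s',s)):
    a=proj(im,E(250))[0]; b=proj(im,E(150))[0]; k=np.linspace(0,1,45); L=a+(b-a)*k[:,None]
    g=cv2.remap(cv2.cvtColor(im['img'],cv2.COLOR_RGB2GRAY),L[:,0].astype(np.float32)[None],L[:,1].astype(np.float32)[None],cv2.INTER_LINEAR)[0]
    print(n,'|'.join('%.0f:%d'%(250-100*q,v) for q,v in zip(k,g)))
E
python3 chk.py
```

```text
handle expected px top [349.58 202.23] side [332.78 207.4 ]
lens expected px top [327.92 191.16] side [340.36 189.51]
hinge expected px top [309.22 181.61] side [346.14 175.89]
(array([350.79, 202.  ]), 71.0, array([345, 197], dtype=int32), array([357, 206], dtype=int32)) (array([332.4 , 207.24]), 100.0, array([328, 200], dtype=int32), array([337, 214], dtype=int32))
handle [ 596.77 -148.03  178.09] gap 2.0 R 283.4 swivel -0.003 tilt~ 0.022
t 250:167|248:183|245:204|243:224|241:228|239:230|236:229|234:229|232:228|230:228|227:228|225:229|223:229|220:228|218:229|216:229|214:229|211:228|209:228|207:229|205:229|202:229|200:228|198:228|195:228|193:228|191:229|189:230|186:229|184:231|182:231|180:230|177:231|175:231|173:233|170:234|168:236|166:236|164:224|161:201|159:176|157:172|155:176|152:171|150:166
s 250:115|248:108|245:99|243:111|241:127|239:150|236:172|234:186|232:199|230:204|227:207|225:209|223:209|220:208|218:207|216:207|214:207|211:207|209:206|207:206|205:206|202:206|200:206|198:207|195:207|193:207|191:207|189:207|186:208|184:208|182:207|180:206|177:205|175:201|173:196|170:190|168:186|166:184|164:182|161:170|159:152|157:130|155:102|152:101|150:125
```

```bash
python3 nudge.py '{"jaw":[0, 0, 0, 0, 0], "dx":[40, 40, 40, 40, 40], "dy":[0, 0, 0, 0, 0], "dz":[0, 0, 0, 0, 0], "twist":[0, 0, 0, 0, 0]}' 8 | grep -E "pos|ft_f"; python3 nudge.py '{"jaw":[0, 0, 0, 0, 0], "dx":[40, 40, 40, 40, 40], "dy":[0, 0, 0, 0, 0], "dz":[0, 0, 0, 0, 0], "twist":[0, 0, 0, 0, 0]}' | grep -E "pos|open"; python3 nudge.py '{"jaw":[0, 0, 0, 0], "dx":[0, 0, 0, 0], "dy":[0, 0, 0, 0], "dz":[30, 30, 20, 0], "twist":[0, 0, 0, 0]}' | grep -E "pos|open"; python3 go.py -84.1 -130.2 195 1.030
```

```text
position: [509.5, -324.5, 290.1]
ft_force: [1.0, -1.1, 0.5]
position: [597.1, -144.8, 290.2]
opening: 0.019
position: [594.3, -146.3, 205.2]
opening: 0.006
t 25.22 plate pos [ -87.4 -131.5] z 205.2 yaw(plate) 1.034 tilt [-0.006  0.002 -1.   ] togo tool [ 2.8  2.2 10.2] turn 0.004 F [-0.7  0.2  0.2] q7 -0.37
```

```bash
python3 nudge.py '{"jaw":[0, 0, 0, 0, 0], "dx":[2.5, 0, 0, 0, 0], "dy":[1.5, 0, 0, 0, 0], "dz":[8, 4, 0, 0, 0], "twist":[0, 0, 0, 0, 0]}' | grep -E "pos|ft_f"; for i in 1 2 3 4; do python3 nudge.py '{"jaw":[0, 0, 0], "dx":[0, 0, 0], "dy":[0, 0, 0], "dz":[1.5, 0, 0], "twist":[0, 0, 0]}' | grep -E "pos|ft_f"; done
```

```text
position: [599.4, -147.3, 198.6]
ft_force: [-0.3, 1.0, 0.5]
position: [598.9, -147.3, 196.2]
ft_force: [0.4, -0.0, -0.3]
position: [598.8, -147.2, 194.4]
ft_force: [0.0, 0.1, 0.2]
position: [598.8, -147.2, 192.9]
ft_force: [-0.1, -0.7, -0.4]
position: [598.8, -147.2, 191.4]
ft_force: [-0.3, 0.3, 0.4]
```

```bash
for i in 1 2 3 4 5 6; do python3 nudge.py '{"jaw":[0, 0, 0], "dx":[0, 0, 0], "dy":[0, 0, 0], "dz":[1.2, 0, 0], "twist":[0, 0, 0]}' | grep -E "pos|ft_f"; done; python3 arc.py
```

```text
position: [598.8, -147.2, 190.2]
ft_force: [0.4, 0.8, -0.7]
position: [598.8, -147.2, 189.0]
ft_force: [0.4, -0.8, 0.3]
position: [598.8, -147.2, 187.8]
ft_force: [-0.2, 0.5, -0.9]
position: [598.8, -147.2, 186.6]
ft_force: [-0.2, -0.5, 0.1]
position: [598.9, -147.2, 185.5]
ft_force: [0.0, -0.5, 0.9]
position: [598.9, -147.3, 184.3]
ft_force: [0.5, -0.2, 1.1]
t 28.13 swivel -0.009 R 281.8 z 184.3 toolyaw-arm -0.008 tilt [ 0. -0. -1.] F [ 0.5 -0.2  1.1] grip 0.5 q [ 0.48  0.32 -0.39  1.58  0.12  1.27 -0.38]
```

```bash
for i in 1 2 3; do python3 nudge.py '{"jaw":[0, 0, 0], "dx":[0, 0, 0], "dy":[0, 0, 0], "dz":[0.8, 0, 0], "twist":[0, 0, 0]}' | grep -E "pos|ft_f"; done; python3 arc.py
```

```text
position: [598.9, -147.3, 183.5]
ft_force: [0.4, 0.0, 1.8]
position: [598.8, -147.3, 182.7]
ft_force: [0.4, -1.1, 1.2]
position: [598.8, -147.2, 181.8]
ft_force: [-0.2, -0.1, 1.7]
t 28.88 swivel -0.008 R 281.8 z 181.8 toolyaw-arm -0.008 tilt [-0.  0. -1.] F [-0.2 -0.1  1.7] grip 0.7 q [ 0.48  0.32 -0.39  1.59  0.13  1.26 -0.38]
```

```bash
python3 nudge.py '{"jaw":[0, 0, 0, 0, 0], "dx":[0, 0, 0, 0, 0], "dy":[0, 0, 0, 0, 0], "dz":[-10, -25, -35, -35, 0], "twist":[0, 0, 0, 0, 0]}' | grep -E "pos|ft_f"; for i in 1 2; do python3 nudge.py '{"jaw":[0, 0, 0, 0, 0], "dx":[-40, -40, -40, -40, -40], "dy":[0, 0, 0, 0, 0], "dz":[0, 0, 0, 0, 0], "twist":[0, 0, 0, 0, 0]}' | grep -E "pos|ft_f"; done; python3 nudge.py '{"jaw":[0, 0], "dx":[0, 0], "dy":[0, 0], "dz":[0, 0], "twist":[0, 0]}' | grep ft_; python3 chk.py | grep -v '|'
python3 - <<'E'
from m import *
from go import w2p
t=snap('top'); h=hsv(t)
# fit ring by glass: bright blob
a=cv2.imread('pics/top0.png')[:,:,::-1]; d=cv2.absdiff(t['img'].copy(),a.copy()).max(2)
for n,b in (('jar/spindle/disc',(395,180,455,230)),('square',(224,185,245,215))): print(n,(d[b[1]:b[3],b[0]:b[2]]>40).sum())
g=cv2.cvtColor(t['img'],cv2.COLOR_RGB2GRAY)[160:225,300:360]
m=((h[...,2]>200)|((h[...,1]<40)&(h[...,2]<190)&(h[...,2]>140))); 
c=cv2.HoughCircles(cv2.resize(g,None,fx=6,fy=6,interpolation=cv2.INTER_CUBIC),cv2.HOUGH_GRADIENT,1.5,60,param1=120,param2=30,minRadius=70,maxRadius=115)
for x,y,r in c[0][:4]: print('circle',x/6+300,y/6+160,'r',r/6, w2p(onz(t,[(x/6+300-.42,y/6+160-.42)],180)[0]))
E
```

```text
position: [601.3, -146.9, 295.1]
ft_force: [0.8, 0.6, 1.0]
position: [509.6, -327.8, 287.5]
ft_force: [1.6, -0.5, -0.1]
position: [421.4, -507.4, 287.5]
ft_force: [-0.2, -0.8, 0.9]
ft_force: [1.4, 1.2, 1.2]
handle expected px top [349.58 202.23] side [332.78 207.4 ]
lens expected px top [327.92 191.16] side [340.36 189.51]
hinge expected px top [309.22 181.61] side [346.14 175.89]
(array([350.83, 201.97]), 76.0, array([345, 197], dtype=int32), array([357, 207], dtype=int32)) (array([332.43, 208.96]), 100.0, array([328, 202], dtype=int32), array([337, 216], dtype=int32))
handle [ 597.22 -148.59  173.8 ] gap 2.7 R 283.7 swivel -0.005 tilt~ -0.008
jar/spindle/disc 0
square 206Traceback (most recent call last):
  File "<stdin>", line 10, in <module>
TypeError: 'NoneType' object is not subscriptable
```

```bash
python3 -c "
from plant import env, optics, workorder
print(workorder.sign_off())"
```

```text
the job is handed in; nothing more can be done
None
```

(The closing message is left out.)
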